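# Open the fume filter box in the histology lab

## Task

The low grey fume filter box on the bench is due for a filter check. Press its snap tab fully in, down to its stop, where it stays, then push the released cover along the deck, between its rails, until the filter opening is wholly uncovered. Only push the cover, do not lift it: it stays lying flat on the deck, and the other things on the bench stay where they are.

Things in the scene. Friction and masses are not known exactly. Their poses are not given: they have to be found in the camera images.
- tab_press (a point): Middle of the ridged pressing area on top of the snap tab: a black bar 50 mm long (box x) by 26 mm wide that stands up out of the deck of the filter box, on its centre line, just ahead of the cover; top 8 mm above the deck when out. Pressing area 39 mm from the nearest face of the seated cover. Round it the deck has a finger recess 6 mm deep, 64 mm (box x) by 68 mm.
- tab (a joint): How far the snap tab is pressed down: 0 out (top 8 mm above the deck, blocks the cover), 0.010 m fully in (top 2 mm below the deck, at a firm stop). Pressed straight down it gives way at about 5 N all along its travel, and stays where it is left, without spring-back. It frees the cover from 0.008 m on.
- filter_box: Low grey fume filter box fixed to the bench, 250 x 124 x 55 mm (x, y, z); origin under its centre, on the bench. Flat deck on top, 55 mm above the bench. The cover slides along box +x, from its seat (x -105 to -5 mm) over the tab (x -3 to 47) to an end stop (x 110). Side rails 7 mm high (|y| 51 to 62) guide it with 3 mm of play a side.
- opening (a point): Centre of the filter opening in the deck, at deck height: 80 mm (box x) by 76 mm (box y), pleated filter below, covered at the start. Its axes are those of the box. Behind the seat the deck goes on for 20 mm, with two stubs 4 mm high at |y| 36 to 50 mm, and is free between them.
- cover: Loose white plastic filter cover, 100 x 96 x 22 mm (x, y, z), slatted flat top, plain upright faces, about 0.2 kg; origin at the centre of its underside. Seated, its origin is at the opening's centre and its axes are those of the box; push its rear (-x) face, 50 mm from the origin. It slides 115 mm along box +x to the end stop; the opening is wholly clear from 90 mm on.
- cassettes: Bystander, leave it alone: stack of three tissue cassettes, 40 x 28 x 19 mm; origin at the middle of its underside.
- mould: Bystander, leave it alone: shallow open steel mould, 60 x 45 x 18 mm; origin at the middle of its underside.
- jar: Bystander, leave it alone: glass jar, 50 across, 65 high mm; origin at the middle of its underside.
- slide_box: Bystander, leave it alone: closed slide box, 85 x 34 x 36 mm; origin at the middle of its underside.
- bottle: Bystander, leave it alone: amber reagent bottle, 64 across, 150 high mm; origin at the middle of its underside.
- beaker: Bystander, leave it alone: glass beaker, 72 across, 90 high mm; origin at the middle of its underside.
- brush: Bystander, leave it alone: brush lying flat, 170 mm long; origin under it, handle towards its -x.
Things that resemble listed ones, but are neither listed nor needed, are in the scene too. Of the things shaped like the cover, the white one is meant.

How it is judged:
By the outcome, as a careful person would: the job done as asked, in the order asked, and still so for the second after the job is handed in, with the robot touching nothing.
It also fails if it takes over 38 s, if anything falls off the work surface, if the arm or the gripper's body presses on something with over 40 N, if the wrist force passes 120 N, or if a joint passes its speed limit or range.

## Robot

A 6-joint arm with a two-finger parallel gripper is mounted at the origin on the work surface. World frame = base frame: x ahead of the robot, y to its left, z up, the work surface at z = 0. Lengths are in mm, angles in rad, forces in N, time in s.
With the tool pointing down it reaches from about 325 to 850 mm from the base axis. Payload 15.5 kg.
Tool frame: the origin (TCP) lies between the finger pads; the fingertips stand 25 mm ahead of it and the grasp point (between the pads) lies 6 mm ahead of it; z points along the fingers, y is the line along which they close (so a half turn about z gives the same grasp; the last joint's range is limited). The gripper opens to 91 mm and grips with 3 to 60 N. Pads are 32 mm wide; open, the fingers measure 118 mm over their backs; the gripper's body (76 mm by 178 mm) begins 60 mm behind the grasp point.
Start: joints at [1.23, 0.494, 1.345, -0, 1.302, -0.096], TCP at [152.078, 606.217, 206.515] pointing down, gripper open.
Joint ranges: [-2.91, 2.91], [-0.82, 2.16], [0.22, 2.67], [-1.22, 4.37], [0.12, 2.79], [-3.08, 3.08]. Speed limits (rad/s): [1.89, 1.89, 2.57, 3.01, 3.01, 3.01].

## Interface

Orientations are given as a unit quaternion [w, x, y, z].
In Python, from rig import ctrl gives the robot as it stands. Calls block until the motion is done:
- ctrl.goto(position, orientation): joint-space move of the TCP to a pose.
- ctrl.move_straight(position, speed=150, frame=None): straight line of the TCP; frame=None keeps the orientation; speed is the mean speed in mm/s.
- ctrl.move_joints(angles): joint-space move.
- ctrl.command_gripper(opening, f_grip=None): finger opening in mm; f_grip is the grip in N (None keeps the last); returns when the fingers have stopped.
- ctrl.hold(seconds).
- ctrl.solve_ik(position, orientation): joint angles nearest the present ones, or None.
- ctrl.get_image(name): name is "scene" or "top" or "wrist"; returns the picture (384x512x3 uint8, blue, green, red); there is no depth.
- ctrl.get_calibration(name): a dict with "intrinsics" (3x3 intrinsics, pixels), "dist" ([k1, k2, p1, p2, k3] as OpenCV has them; the pictures are not rectified), "rvec" (rotation vector, rad) and "tvec" (3), from world to camera coordinates, as OpenCV has them; the wrist camera has in their place "mount" (4x4, takes a point from camera to tool coordinates, whose origin is the TCP and whose axes are the flange's). Camera axes: x right, y down, z forward; pixel columns grow to the right and rows downward; lengths in mm; the calibration is good to about 2 mm. A picture is of the moment at which its call begins: read the wrist's pose just before it. get_calibration takes no time and is no camera call.
A pose or a line that the arm cannot do raises ctrl.IKError and nothing moves.
- ctrl.finish_job(): hands the job in; it is judged then, once.
Trained networks look in the newest picture that a camera, given by its name, has taken for a name from the list of things; names that differ only in an ending like _2 or _b are one class to them, and where a whole thing is asked for, a point or a joint stands for the part that bears it (a point fixed in the world has none). Each returns a list of dicts, best first, with "conf" (0 to 1); they miss things now and then, are a little off and sometimes report something else, mostly with a low value. They report only what shows in the picture. A call takes as long as a camera call. They do not tell look-alikes from the thing itself.
- ctrl.outline_of(camera, label): "mask" (384x512 bool, what is visible of it) and "centre" ([row, column] in pixels, amid what is visible of it).
Readings, each from a call of its own:
- ctrl.get_clock(): time.
- ctrl.get_joints(): joint angles.
- ctrl.get_joint_velocities(): joint speeds.
- ctrl.get_effort(): joint torques, N m.
- ctrl.get_eef_pos(): TCP position.
- ctrl.get_orientation(): TCP orientation.
- ctrl.get_contact_force(): force on the tool from outside, world axes, zero at the start.
- ctrl.get_torque(): the same for the moment, N m.
- ctrl.get_opening(): finger opening in mm.
- ctrl.get_finger_force(): force on a finger pad.
Only numpy, scipy, OpenCV 4.12 (cv2) and the standard library are available. Lean on these libraries where they do the work, as an engineer would, in place of code of your own. Each camera call takes 0.05 s, during which the arm holds its last target. There are 200 camera calls.

## Working session

There is one attempt and no reset: what is moved stays moved. The work goes in short steps, each a Python script; the robot and the scene stay as the last script left them, time stands still between calls to the robot, and variables do not carry over. Pictures are saved under pics/ and viewed, at most 10 in all, crops included, and the job is handed in when it is done.

```bash
mkdir -p pics; ls; python3 - <<'E'
from rig import ctrl
import cv2,numpy as np
for n in ["scene","top"]:
    im=ctrl.get_image(n); cv2.imwrite(f"pics/{n}0.png",im)
    for l in ["cover","filter_box","tab_press"]:
        for d in ctrl.outline_of(n,l): print(n,l,round(d["conf"],2),np.round(d["centre"]),d["mask"].sum())
    c=ctrl.get_calibration(n);print(c)
print(ctrl.get_calibration("wrist"),ctrl.get_clock(),ctrl.get_orientation())
a=cv2.imread("pics/scene0.png");b=cv2.imread("pics/top0.png")
cv2.imwrite("pics/a.png",cv2.resize(a,(800,600)));cv2.imwrite("pics/b.png",cv2.resize(b,(800,600)))
E
```

```text
pics
scene cover 0.86 [178. 325.] 894
scene cover 0.84 [210. 255.] 1301
scene cover 0.7 [226. 335.] 1185
scene cover 0.61 [274. 183.] 1432
scene filter_box 0.75 [195. 244.] 2916
scene tab_press 0.53 [201. 243.] 2879
{'intrinsics': array([[410.77171363,   0.        , 252.17375947],
       [  0.        , 410.77171363, 189.9102236 ],
       [  0.        ,   0.        ,   1.        ]]), 'dist': array([-0.11241949,  0.        ,  0.        ,  0.        ,  0.        ]), 'rvec': array([ 1.96076754,  1.47412898, -0.62988635]), 'tvec': array([-145.87061109, -313.86201037, 1541.52607268])}
top cover 0.96 [157. 198.] 851
top cover 0.91 [211. 180.] 867
top cover 0.9 [152. 317.] 867
top cover 0.86 [176. 258.] 908
top filter_box 0.66 [205. 260.] 1910
top tab_press 0.68 [201. 262.] 101
{'intrinsics': array([[418.82341313,   0.        , 260.02268438],
       [  0.        , 418.82341313, 193.59491357],
       [  0.        ,   0.        ,   1.        ]]), 'dist': array([-0.0456897,  0.       ,  0.       ,  0.       ,  0.       ]), 'rvec': array([ 2.2203267 , -2.15754812,  0.09731472]), 'tvec': array([ -35.0022086 ,  552.74850736, 1383.07478327])}
{'intrinsics': array([[336.52361521,   0.        , 255.8867846 ],
       [  0.        , 336.52361521, 194.22302987],
       [  0.        ,   0.        ,   1.        ]]), 'dist': array([0.00221392, 0.        , 0.        , 0.        , 0.        ]), 'mount': array([[ 6.89882121e-04, -9.61117060e-01, -2.76140400e-01,
         7.88083550e+01],
       [ 9.99999758e-01,  6.89277073e-04,  9.92466111e-05,
         6.38574960e-01],
       [ 9.49496355e-05, -2.76140401e-01,  9.61117303e-01,
        -1.79229405e+02],
       [ 0.00000000e+00,  0.00000000e+00,  0.00000000e+00,
         1.00000000e+00]])} 0.4 [-2.08395913e-05  1.22584515e-01  9.92458070e-01 -1.22942152e-04]
```

View pics/a.png

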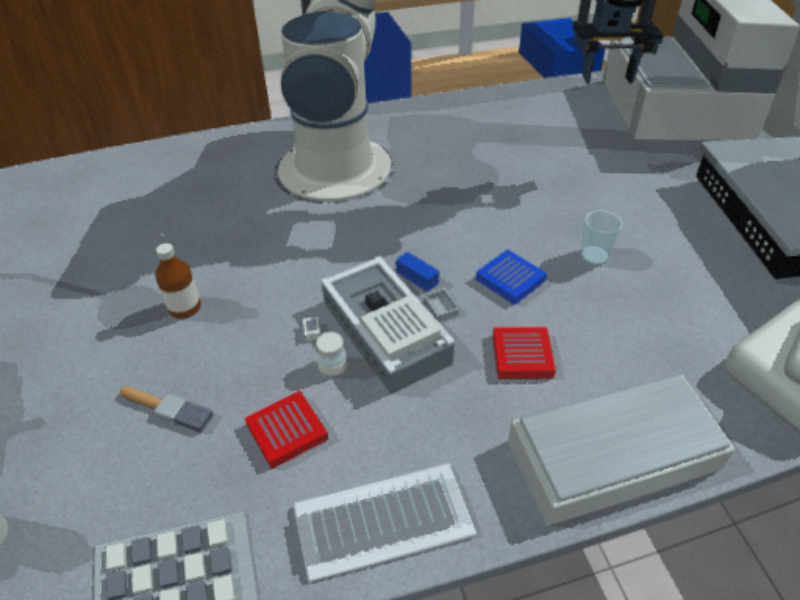

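View pics/b.png

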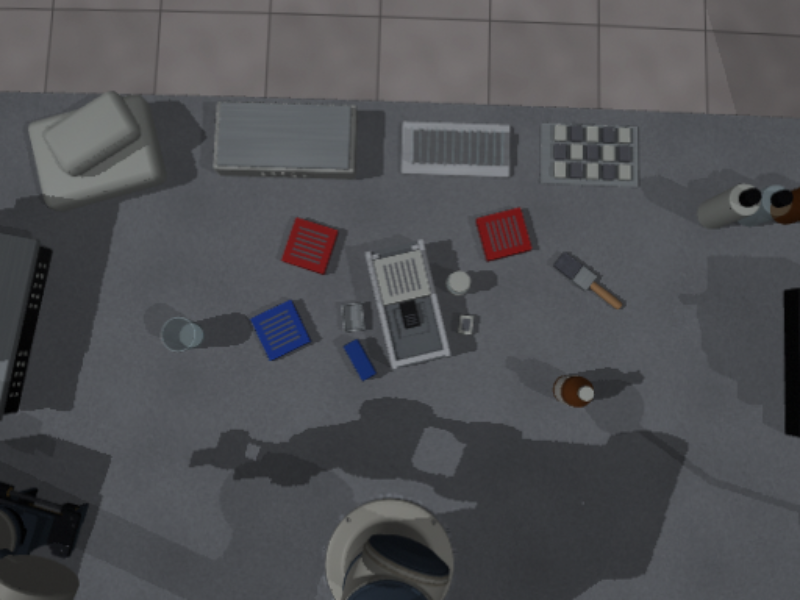

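The top view shows the white cover at network pixel (176,258) and the tab at (201,262), so box +x points towards the robot. The red and blue covers are look-alikes. Next I'll get a rough position and move the wrist camera over it.

```bash
cat >h.py <<'E'
from rig import ctrl
import cv2,numpy as np
from scipy.spatial.transform import Rotation as R
def ray(name,uv,z,pose=None):
    """pixels (u,v) -> world points on plane z"""
    c=ctrl.get_calibration(name)
    n=cv2.undistortPoints(np.float64(uv).reshape(-1,1,2),c["intrinsics"],c["dist"]).reshape(-1,2)
    d=np.c_[n,np.ones(len(n))]
    if name=="wrist":
        p,q=pose; Rt=R.from_quat(np.roll(q,-1)).as_matrix(); M=np.array(c["mount"])
        Rw=Rt@M[:3,:3]; o=Rt@M[:3,3]+p
    else:
        Rw=cv2.Rodrigues(c["rvec"])[0].T; o=-Rw@c["tvec"]
    d=d@Rw.T
    return o+d*((z-o[2])/d[:,2])[:,None]
def down(yaw):  # tool z down, tool x at angle yaw in the world
    m=np.c_[[np.cos(yaw),np.sin(yaw),0],[np.sin(yaw),-np.cos(yaw),0],[0,0,-1]]
    return np.roll(R.from_matrix(m).as_quat(),1)
E
python3 - <<'E'
from h import *
c=ray("top",[(258,176)],77)[0]; t=ray("top",[(262,201)],63)[0]
q=ctrl.get_orientation(); m=R.from_quat(np.roll(q,-1)).as_matrix()
print(c,t,np.degrees(np.arctan2(*(t-c)[1::-1])),m.round(2))
mid=(c+t)/2
yaw0=np.arctan2(m[1,0],m[0,0])
b=np.arctan2(*(t-c)[1::-1])
for y in (b+np.pi/2,b-np.pi/2):
  for z in (300,350):
    print(y,z,ctrl.solve_ik([mid[0],mid[1],z],down(y)),ctrl.solve_ik([c[0],c[1],90],down(y)),ctrl.solve_ik([c[0]-100*np.cos(b),c[1]-100*np.sin(b),90],down(y)))
E
```

```text
[606.04429058 -10.32581577  77.        ] [526.41730457 -25.72815044  63.        ] -169.05241547519034 [[-0.97  0.24 -0.  ]
 [ 0.24  0.97 -0.  ]
 [ 0.   -0.   -1.  ]]
-1.3797249316965892 300 [-1.37225229e-01  3.32482852e-01  1.35175103e+00 -4.44089210e-16
  1.45735878e+00  2.81329603e+00] [-1.15523923e-01  5.97131743e-01  1.51852777e+00 -4.44089210e-16
  1.02593314e+00  2.83499734e+00] [-7.24229555e-02  7.16818622e-01  1.24808531e+00 -4.44089210e-16
  1.17668872e+00  2.87809830e+00]
-1.3797249316965892 350 [-1.37225229e-01  3.03586757e-01  1.26239149e+00 -4.44089210e-16
  1.57561441e+00  2.81329603e+00] [-1.15523923e-01  5.97131743e-01  1.51852777e+00 -4.44089210e-16
  1.02593314e+00  2.83499734e+00] [-7.24229555e-02  7.16818622e-01  1.24808531e+00 -4.44089210e-16
  1.17668872e+00  2.87809830e+00]
-4.521317585286383 300 [-1.37225229e-01  3.32482852e-01  1.35175103e+00 -4.44089210e-16
  1.45735878e+00 -3.28296624e-01] [-1.15523923e-01  5.97131743e-01  1.51852777e+00 -4.44089210e-16
  1.02593314e+00 -3.06595319e-01] [-7.24229555e-02  7.16818622e-01  1.24808531e+00 -4.44089210e-16
  1.17668872e+00 -2.63494351e-01]
-4.521317585286383 350 [-1.37225229e-01  3.03586757e-01  1.26239149e+00 -4.44089210e-16
  1.57561441e+00 -3.28296624e-01] [-1.15523923e-01  5.97131743e-01  1.51852777e+00 -4.44089210e-16
  1.02593314e+00 -3.06595319e-01] [-7.24229555e-02  7.16818622e-01  1.24808531e+00 -4.44089210e-16
  1.17668872e+00 -2.63494351e-01]
```

```bash
python3 - <<'E'
from h import *
q=down(np.radians(-169.05)-np.pi/2)
ctrl.goto([566,-18,260],q); ctrl.command_gripper(0,20)
p=ctrl.get_eef_pos();o=ctrl.get_orientation()
im=ctrl.get_image("wrist");print(list(p),list(o),ctrl.get_clock())
cv2.imwrite("pics/w0.png",im);cv2.imwrite("pics/w0b.png",cv2.resize(im,(800,600),interpolation=cv2.INTER_CUBIC))
for l,z in [("cover",77),("tab_press",63),("filter_box",55)]:
    for d in ctrl.outline_of("wrist",l):
        r=cv2.minAreaRect(np.argwhere(d["mask"])[:,::-1].astype(np.float32))
        print(l,round(d["conf"],2),d["centre"],d["mask"].sum(),ray("wrist",cv2.boxPoints(r),z,(p,o)).round(1).tolist(),ray("wrist",[d["centre"][::-1]],z,(p,o)))
E
```

```text
[np.float64(565.9821837945865), np.float64(-17.997881719244916), np.float64(259.9934517222084)] [np.float64(-5.955080011717054e-06), np.float64(0.6364088079384832), np.float64(0.7713519489414951), np.float64(-2.6481713176879135e-06)] 4.4667
cover 0.9 [18.9, 384.1] 4232 [[599.5, 144.5, 77.0], [621.5, 203.0, 77.0], [703.3, 180.1, 77.0], [684.5, 118.4, 77.0]] [[659.10642905 155.36902285  77.        ]]
cover 0.85 [166.6, 290.5] 7959 [[542.9, 29.7, 77.0], [635.2, 53.9, 77.0], [667.3, -42.1, 77.0], [568.0, -68.8, 77.0]] [[601.64436996  -4.61856968  77.        ]]
tab_press 0.74 [168.4, 221.2] 1120 [[499.6, -16.7, 63.0], [548.8, -3.8, 63.0], [556.1, -32.8, 63.0], [505.8, -46.1, 63.0]] [[526.64516041 -24.17110997  63.        ]]
filter_box 0.87 [164.8, 201.7] 15358 [[409.2, 7.4, 55.0], [654.4, 73.2, 55.0], [697.9, -48.4, 55.0], [429.7, -122.4, 55.0]] [[503.26169316 -26.06888765  55.        ]]
```

View pics/w0b.png

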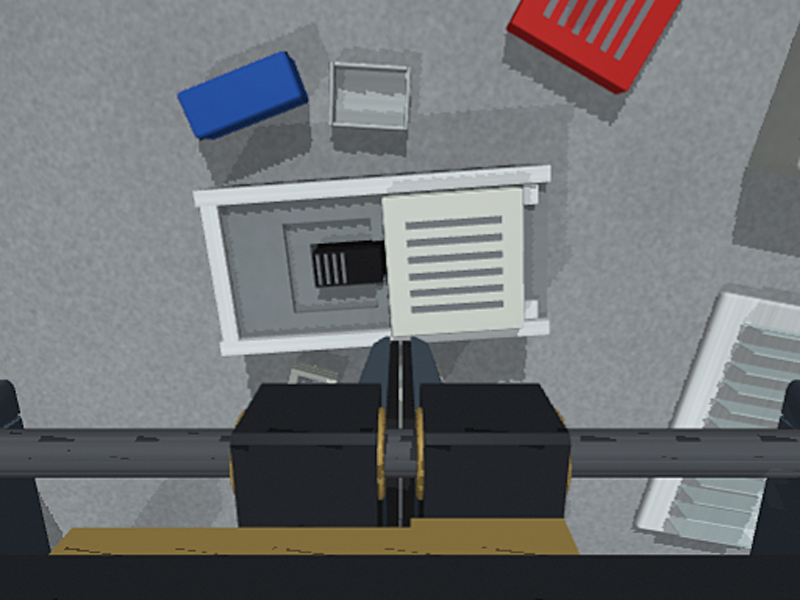

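The picture shows the box rail corners at about (195,190), (550,166), (220,356) and (549,334), the cover top at (384,197), (520,188), (524,331) and (392,336), and the tab ridges near (330,265). I'll fit the box pose to these points.

```bash
python3 - <<'E'
from h import *
p=np.array([565.982,-17.998,259.993]);o=np.array([-5.955e-06,.636409,.771352,-2.65e-06])
P=[((195,190),62,(125,-62)),((550,166),62,(-125,-62)),((220,356),62,(125,62)),((549,334),62,(-125,62)),
((384,197),77,(-5,-48)),((520,188),77,(-105,-48)),((524,331),77,(-105,48)),((392,336),77,(-5,48)),
((313,244),63,(47,-13)),((316,287),63,(47,13))]
A=np.array([ray("wrist",[np.array(u)*.64],z,(p,o))[0,:2] for u,z,_ in P]);B=np.array([b for *_,b in P],float)
a=A-A.mean(0);b=B-B.mean(0)
th=np.angle(((a[:,0]+1j*a[:,1])*(b[:,0]-1j*b[:,1])).sum())
Rm=np.array([[np.cos(th),-np.sin(th)],[np.sin(th),np.cos(th)]])
t=A.mean(0)-Rm@B.mean(0)
print(np.degrees(th),t,((A-t)@Rm-B).round(1))
w=ray("wrist",[np.array([330,265])*.64],63,(p,o))[0,:2];print("ridges",(w-t)@Rm)
E
```

```text
-165.49338295467282 [549.98112088 -21.13457466] [[-0.6  0.7]
 [ 0.7 -0.4]
 [ 1.3  1.8]
 [-0.7 -0.7]
 [-3.3 -1.5]
 [ 4.8 -1.9]
 [ 1.7  4.4]
 [-2.2  2.3]
 [-1.4 -5.3]
 [-0.2  0.6]]
ridges [34.84871422 -2.21677043]
```

```bash
cat >>h.py <<'E'
TH=np.radians(-165.49); T0=np.array([549.98,-21.13]); Q=down(TH-np.pi/2)
RM=np.array([[np.cos(TH),-np.sin(TH)],[np.sin(TH),np.cos(TH)]])
def W(x,y,z): return [*(T0+RM@[x,y]),z]
E
python3 - <<'E'
from h import *
ctrl.goto(W(34,0,110),Q)
ctrl.move_straight(W(34,0,91),100)
print(ctrl.get_contact_force(),ctrl.get_clock())
for z in np.arange(89.5,74,-1):
    ctrl.move_straight(W(34,0,z),30)
    f=np.array(ctrl.get_contact_force()); print(z,round(ctrl.get_eef_pos()[2],2),f.round(1))
    if f[2]>18: break
ctrl.hold(.1);print(ctrl.get_contact_force(),ctrl.get_clock())
E
```

```text
[0.08987325 0.41434456 0.95127616] 5.6333
89.5 89.96 [ 0.2 -0.4  0.3]
88.5 88.55 [0.3 0.3 0.4]
87.5 87.43 [ 0.6  0.1 -0.5]
86.5 86.43 [ 0.3 -0.4 -0.7]
85.5 85.45 [-0.1 -0.4 -0.2]
84.5 84.43 [-0.2  0.1 -0.1]
83.5 83.43 [-0.1 -0.1 -0.2]
82.5 82.46 [-0.3  0.2  0.5]
81.5 81.47 [ 0.4 -0.4  0.2]
80.5 80.44 [-0.3 -0.   0. ]
79.5 79.45 [0.  1.2 0.4]
78.5 78.43 [-0.2  0.5 -0.3]
77.5 77.46 [1.  0.2 0.8]
76.5 76.43 [ 0.9  0.7 -0.5]
75.5 75.46 [-0.4  0.1 -0.1]
74.5 74.44 [-0.   0.3 -0.1]
[ 0.70409626 -0.31090926 -0.19976893] 9.7333
```

```bash
python3 - <<'E'
from h import *
p=ctrl.get_eef_pos();o=ctrl.get_orientation();im=ctrl.get_image("wrist");print(p,o,ctrl.get_opening(),ctrl.get_clock())
cv2.imwrite("pics/w1b.png",cv2.resize(im,(800,600),interpolation=cv2.INTER_CUBIC))
im=ctrl.get_image("scene")[130:260,190:310];cv2.imwrite("pics/s1b.png",cv2.resize(im,None,fx=4,fy=4,interpolation=cv2.INTER_CUBIC))
E
```

```text
[517.07340739 -29.65693159  74.51163793] [2.31282926e-06 6.12161024e-01 7.90733129e-01 5.94469577e-06] 0.7076892587586626 9.7833
```

View pics/w1b.png

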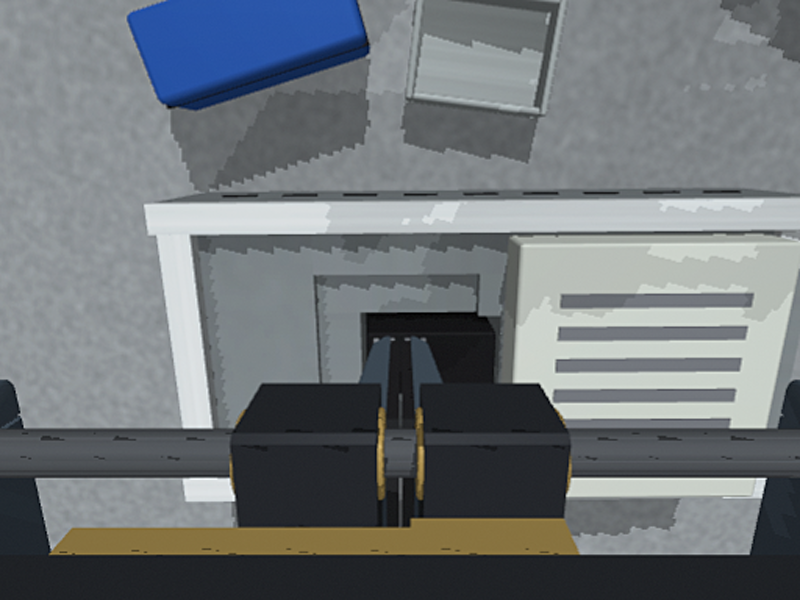

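View pics/s1b.png

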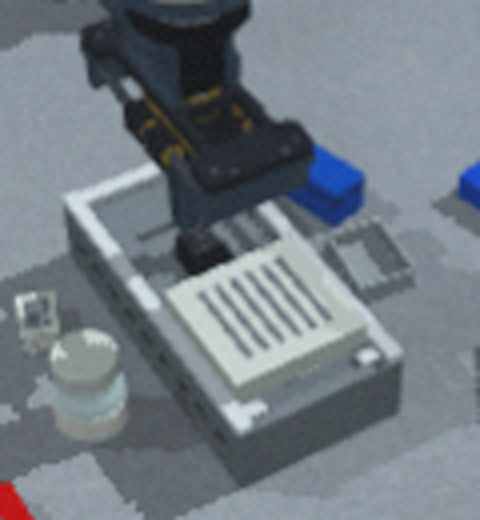

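The tips look to be over the tab, but no force was felt even 3.5 mm below the nominal stop. I'll check the joint efforts while lifting clear, then look at the tab.

```bash
python3 - <<'E'
from h import *
print(np.round(ctrl.get_effort(),2),np.round(ctrl.get_joints(),4))
ctrl.move_straight(W(34,0,90),150)
print(np.round(ctrl.get_effort(),2))
ctrl.move_straight(W(20,-35,150),200)
p=ctrl.get_eef_pos();o=ctrl.get_orientation();im=ctrl.get_image("wrist");print(list(p),ctrl.get_clock())
for d in ctrl.outline_of("wrist","tab_press"): print(d["conf"],d["centre"],d["mask"].sum())
cv2.imwrite("pics/w2b.png",cv2.resize(im,(800,600),interpolation=cv2.INTER_CUBIC))
E
```

```text
[ 0.000e+00 -7.664e+01 -2.431e+01  4.000e-02  7.000e-02 -0.000e+00] [-0.1726  0.5232  1.7528 -0.      0.8655 -0.4258]
[ 4.000e-02 -7.736e+01 -2.641e+01  5.000e-02  5.000e-01 -0.000e+00]
[np.float64(521.6469248253313), np.float64(7.773904441925592), np.float64(149.53864171376688)] 10.6417
0.82 [217.3, 239.3] 657
```

View pics/w2b.png

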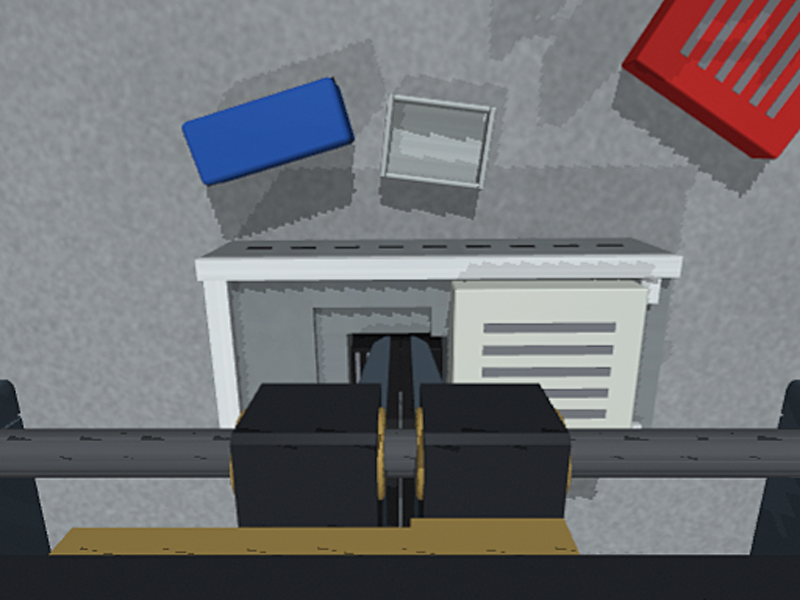

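The fingers hide the tab, because I shifted the wrong way. I'll look again from the other side.

```bash
python3 - <<'E'
from h import *
ctrl.move_straight(W(25,60,150),250)
p=ctrl.get_eef_pos();o=ctrl.get_orientation();im=ctrl.get_image("wrist");print(list(p),list(o),ctrl.get_clock())
cv2.imwrite("pics/w3.png",im)
cv2.imwrite("pics/w3b.png",cv2.resize(im[60:300,100:420],(800,600),interpolation=cv2.INTER_CUBIC))
E
```

```text
[np.float64(540.2040767781955), np.float64(-86.21733450583143), np.float64(149.10374410539956)] [np.float64(-0.000787341467941613), np.float64(0.6128666600613119), np.float64(0.7901859052505795), np.float64(-0.0002687415626514697)] 11.275
```

View pics/w3b.png

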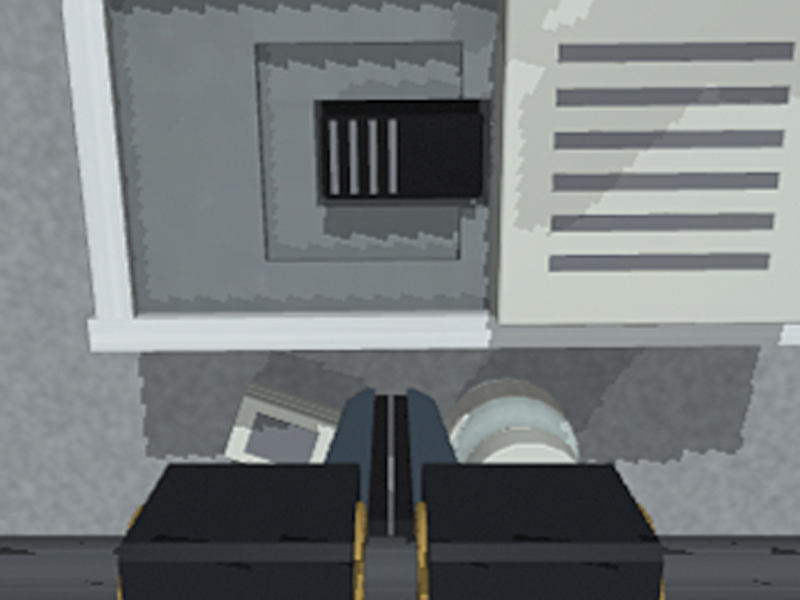

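The tab is visible at crop (325–483, 112–198), but its height is unclear from above. I'll settle that with the oblique scene camera by comparing against projected points.

```bash
python3 - <<'E'
from h import *
c=ctrl.get_calibration("scene")
def pr(x,y,z): return cv2.projectPoints(np.array([W(x,y,z)]),c["rvec"],c["tvec"],c["intrinsics"],c["dist"])[0].ravel()
im=ctrl.get_image("scene");s0=cv2.imread("pics/scene0.png");print(ctrl.get_clock())
for z in (49.5,60,70,80): print("tip",z,(4*(pr(34,0,z)-[190,130])).round())
for n,i in (("before",s0),("now",im)):
    g=i[165:215,215:260].max(2)<45; r,cc=np.nonzero(g); print(n,len(r),r.min()+165 if len(r) else 0,r.max()+165 if len(r) else 0,r.mean()+165,cc.mean()+215)
out=[]
for i in (s0,im,im.copy()):
    k=cv2.resize(i[160:240,200:290],(400,356),interpolation=cv2.INTER_CUBIC)
    out.append(k)
for z,col in ((63,(0,0,255)),(53,(0,255,0))):
    pts=[((pr(x,y,z)-[200,160]+.5)*400/90).astype(int) for x,y in ((-3,-13),(47,-13),(47,13),(-3,13))]
    cv2.polylines(out[0],[np.array(pts)],True,col,1)
cv2.imwrite("pics/cmp.png",np.hstack(out[:2]))
E
```

```text
11.325
tip 49.5 [198. 251.]
tip 60 [198. 240.]
tip 70 [197. 230.]
tip 80 [196. 220.]
before 51 190 198 194.13725490196077 239.64705882352942
now 50 165 197 192.44 238.54
```

View pics/cmp.png

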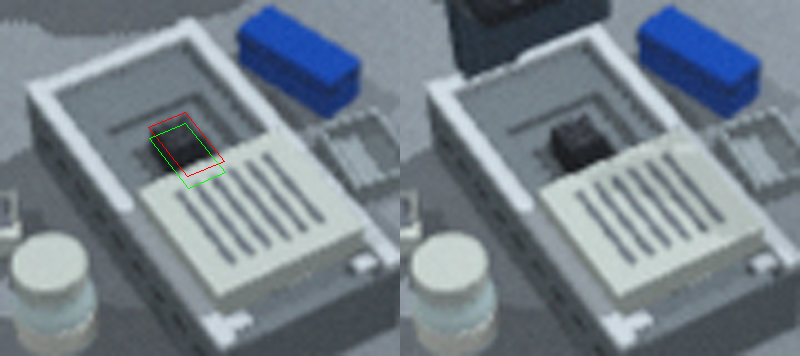

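Before and now look identical, so the tab is still out. The tip in the scene crop sits at about z≈62, so the fingertips end higher than I assumed. I'll keep descending under force feedback.

```bash
python3 - <<'E'
from h import *
ctrl.goto(W(34,0,85),Q); ctrl.move_straight(W(34,0,75),100)
z=75.;zc=None
for k in range(40):
    z-=1.0 if zc is None or z>zc-8 else .5
    if z<57: break
    ctrl.move_straight(W(34,0,z),40)
    f=ctrl.get_contact_force()[2]; a=ctrl.get_eef_pos()[2]; print(z,round(a,2),round(f,1),ctrl.get_opening() if f>3 else "")
    if zc is None and f>3: zc=z
    if f>15 or a-z>1: break
print(zc,ctrl.get_clock())
E
```

```text
74.0 74.39 0.6 
73.0 73.02 0.0 
72.0 71.96 -1.1 
71.0 70.93 -0.5 
70.0 69.93 0.3 
69.0 68.96 -0.2 
68.0 67.93 -0.5 
67.0 66.93 0.1 
66.0 65.91 -0.5 
65.0 64.95 0.5 
64.0 63.95 -1.3 
63.0 62.95 0.1 
62.0 61.91 -0.4 
61.0 60.93 0.8 
60.0 59.94 0.4 
59.0 58.94 -0.6 
58.0 57.95 -0.2 
57.0 56.93 -0.4 
None 16.525
```

```bash
python3 - <<'E'
from h import *
w=ctrl.get_image("wrist");s=ctrl.get_image("scene");t=ctrl.get_image("top")
cv2.imwrite("pics/w4.png",w);cv2.imwrite("pics/s4.png",s)
a=cv2.resize(w[60:300,90:390],(400,320));b=cv2.resize(s[120:240,180:300],(400,400),interpolation=cv2.INTER_CUBIC)
e=cv2.resize(t[140:240,210:310],(400,280),interpolation=cv2.INTER_CUBIC)
o=np.zeros((600,800,3),np.uint8);o[:320,:400]=a;o[:400,400:]=b;o[320:,:400]=e
cv2.imwrite("pics/c4.png",o);print(np.round(ctrl.get_effort(),2),ctrl.get_eef_pos(),ctrl.get_torque())
c=ctrl.get_calibration("scene")
for z in (32,45,55,65): print(z,((cv2.projectPoints(np.array([W(34,0,z)]),c["rvec"],c["tvec"],c["intrinsics"],c["dist"])[0].ravel()-[180,120])*10/3+[400,0]).round())
E
```

```text
[ 0.000e+00 -7.754e+01 -2.266e+01  4.000e-02  6.000e-02 -0.000e+00] [517.07481317 -29.65225494  56.99358261] [-0.0840783   0.0116098   0.01327633]
32 [599. 257.]
45 [599. 246.]
55 [598. 238.]
65 [598. 229.]
```

View pics/c4.png

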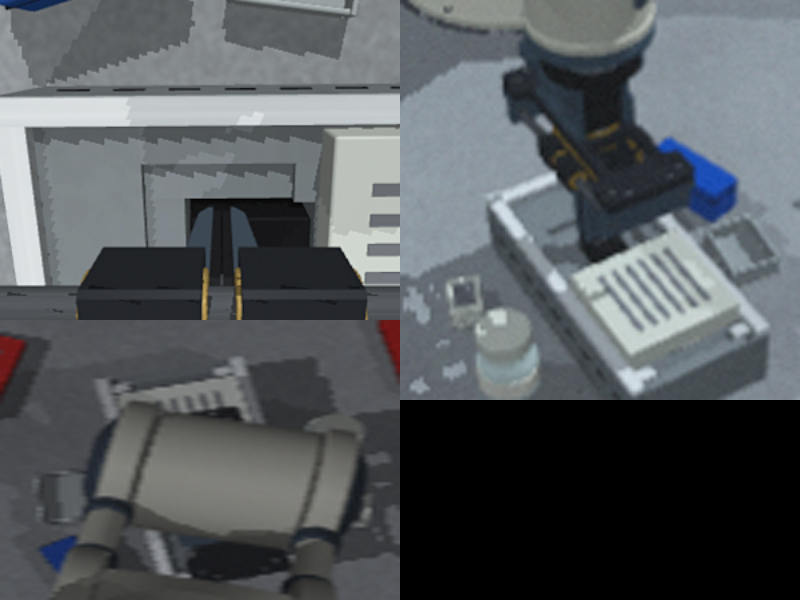

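The fingertip still seems to be just above the tab. The wrist view, where the finger end shows at row ≈217, fits fingertips about 31 mm shorter than stated. I'll continue down, guarded by force.

```bash
python3 - <<'E'
from h import *
z=57.;zc=None
for k in range(40):
    z-=1.0 if zc is None or z>zc-8 else .5
    if z<38: break
    ctrl.move_straight(W(34,0,z),60)
    f=ctrl.get_contact_force()[2]; a=ctrl.get_eef_pos()[2]; print(z,round(a,2),round(f,1))
    if zc is None and f>3: zc=z
    if f>15 or a-z>1: break
print(zc,ctrl.get_clock())
E
```

```text
56.0 55.96 -0.2
55.0 54.96 0.1
54.0 53.97 1.4
53.0 52.93 1.0
52.0 51.89 0.3
51.0 50.91 1.3
50.0 49.91 1.2
49.0 48.91 0.3
48.0 47.94 0.1
47.0 46.94 0.5
46.0 45.9 1.1
45.0 45.66 20.2
45.0 19.675
```

Firm contact at TCP z≈45.6, with tips near z≈53 if they are about 31 mm short, so this is probably the stop. I'll lift to the same viewpoint as before and compare.

```bash
python3 - <<'E'
from h import *
print(np.round(ctrl.get_contact_force(),1),np.round(ctrl.get_torque(),2))
ctrl.move_straight(W(34,0,80),150)
ctrl.move_straight(W(25,60,149),250)
w=ctrl.get_image("wrist");s=ctrl.get_image("scene");print(ctrl.get_clock())
w3=cv2.imread("pics/w3.png");s0=cv2.imread("pics/scene0.png")
f=lambda i:cv2.resize(i[70:170,190:323],(400,300),interpolation=cv2.INTER_CUBIC)
g=lambda i:cv2.resize(i[170:222,210:280],(400,297),interpolation=cv2.INTER_CUBIC)
cv2.imwrite("pics/c5.png",np.vstack([np.hstack([f(w3),f(w)]),np.hstack([g(s0),g(s)])]))
E
```

```text
[-2.7  0.3 20.2] [0.03 0.84 0.03]
20.675
```

View pics/c5.png

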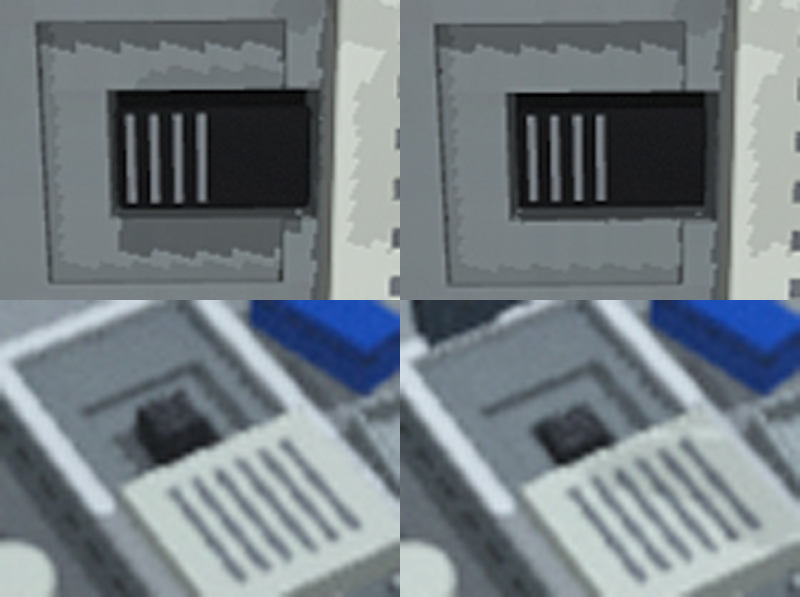

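The tab is now down: its shadow is gone (top right) and it sits visibly lower in the scene view (bottom right). The fingertips sit about 7 mm above the TCP height, so I'll now push from behind the cover with the tip at about z=61.

```bash
python3 - <<'E'
from h import *
ctrl.goto(W(-145,0,110),Q)
ctrl.move_straight(W(-145,0,54),120); print("down",np.round(ctrl.get_contact_force(),1))
u=RM[:,0]
for x in [-120,-105,-90,-60,-40,-25,-16,-12]:
    ctrl.move_straight(W(x,0,54),60)
    f=np.array(ctrl.get_contact_force()); print(x,f.round(1),round(f[:2]@u,1))
    if abs(f[:2]@u)>15 or abs(f[2])>15: break
print(ctrl.get_clock())
ctrl.move_straight(W(x-15,0,54),100);ctrl.move_straight(W(x-30,0,140),200)
ctrl.goto(W(0,60,170),Q)
p=ctrl.get_eef_pos();o=ctrl.get_orientation()
w=ctrl.get_image("wrist");cv2.imwrite("pics/w6.png",w)
for d in ctrl.outline_of("wrist","cover"):
    r=cv2.minAreaRect(np.argwhere(d["mask"])[:,::-1].astype(np.float32))
    P=ray("wrist",cv2.boxPoints(r),77,(p,o))[:,:2]
    print(round(d["conf"],2),((P-T0)@RM).round(1).tolist())
t=ctrl.get_image("top");s=ctrl.get_image("scene")
o=np.zeros((600,800,3),np.uint8);o[:300,:400]=cv2.resize(w,(400,300));o[300:,:400]=cv2.resize(t[130:250,190:350],(400,300))
o[:300,400:]=cv2.resize(s[130:250,180:340],(400,300));cv2.imwrite("pics/c6.png",o)
print(ctrl.get_clock())
E
```

```text
down [-0.4 -1.3 -1. ]
-120 [0.2 0.8 0.6] -0.4
-105 [-0.3 -0.5 -0.7] 0.4
-90 [ 0.4 -0.7  0.7] -0.2
-60 [-0.  -0.2 -0.6] 0.1
-40 [ 0.3 -0.1  0.2] -0.3
-25 [0.6 0.1 0.6] -0.6
-16 [-0.2 -0.2  1. ] 0.2
-12 [-0.7 -0.6  1.1] 0.8
25.5083
0.93 [[-97.9, 219.4], [-97.1, 164.7], [-125.1, 167.4], [-127.2, 222.3]]
0.76 [[94.2, -50.7], [-0.2, -50.6], [-0.3, 48.9], [104.4, 48.8]]
27.0083
```

```bash
python3 -c "
from rig import ctrl
print(ctrl.finish_job(),ctrl.get_clock())"
```

```text
the job is handed in; nothing more can be done
the job is handed in; nothing more can be done
```

I pressed the snap tab down to a firm stop (about 20 N), then pushed the white cover about 105 mm along the deck, so the opening should be wholly clear (90 mm is enough); I handed the job in at about 27 s, with the end position measured by the wrist camera but not checked by eye, since my 10 pictures were used up.

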